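# Put a glued charger under a bridge cover to cure

## Robot

A 7-joint arm with a two-finger parallel gripper is mounted at the origin on a cart in front of the work surface, level with it; the furniture and walls round the work are solid. World frame = base frame: x ahead of the robot, y to its left, z up, the work surface at z = 0. Lengths are in m, angles in rad, forces in N, time in s.
With the tool pointing down it reaches from about 0.4 to 0.85 m from the base axis. Payload 10.4 kg.
Tool frame: the origin (TCP) lies on the mounting face of the last link; the fingertips stand 173 mm ahead of it and the grasp point (between the pads) lies 155 mm ahead of it (manip.tip_extent is the distance from the TCP to the fingertips, in m); z points along the fingers, y is the line along which they close (so a half turn about z gives the same grasp; the last joint's range is limited). The gripper opens to 85 mm and grips with 20 to 120 N. Pads are 22 mm wide; open, the fingers measure 114 mm over their backs; the gripper's body (76 mm by 85 mm) begins 54 mm behind the grasp point. The pads swing forward as they close: fully open they stand 13 mm farther back than shut.
Start: joints at [-1.139, 0.332, -0.065, 1.46, 0.022, 1.35, -0.088], TCP at [0.275, 0.561, 0.405] pointing down, gripper open.
Joint ranges: [-2.6, 2.6], [-0.5, 2.12], [-1.47, 1.34], [0.16, 2.42], [-1.27, 4.41], [0.06, 2.06], [-2.6, 2.6]. Speed limits (rad/s): [2.22, 2.22, 2.79, 2.79, 3.14, 3.14, 3.14].

## Interface

Orientations are given as a unit quaternion [x, y, z, w].
In Python, from workcell import manip gives the robot as it stands.
- The arm moves only by the tool move_arm, never from a script. Its argument "plan" is one flat list of numbers, 7 for each row, row after row: the turn, a rotation vector about the tool's x, y, z in rad, then the shift along the tool's x, y, z in m, then the finger opening in m, from 0 to 0.0854. In form: [ax, ay, az, dx, dy, dz, gripper, ax, ay, az, dx, dy, dz, gripper, ...]. A call has 1 to 12 rows; each row is the pose to reach, as a shift and turn from the pose commanded when the call began, along the tool's axes at that moment; what a row does not reach only later rows make up. A row lasts 1/8 s, in which the tool goes at most 62.5 mm and 10.7 degrees, less where a joint would pass 70% of its speed; a pose out of reach is approached as far as the arm can. A call with a gripper value outside its range is refused whole. The fingers move at their own pace and stop on an object; "squeeze" is the grip in N (left out, the last holds). Time passes only in rows, so rows that repeat a pose let the fingers close. It gives the time, the measured TCP pose, the force, the opening and the grip force at its end, in the units of the state.
- manip.get_obs(): the state, without advancing time (a new reading comes with each control period).
- manip.camera(name): name is "scene" or "side" or "wrist"; returns a dict with "color" (400x640x3 uint8, red, green, blue), "fx", "fy", "cx", "cy" (pixels), "cam_to_world" (4x4, takes a point from camera to world coordinates); the wrist camera has in their place "mount" (4x4, takes a point from camera to tool coordinates, whose origin is the TCP and whose axes are the flange's). Camera axes: x right, y down, z forward; pixel columns grow to the right and rows downward; lengths in m; the calibration is good to about 2 mm. A picture is of the moment at which its call begins: read the wrist's pose just before it. There is no depth.
- manip.hand_in(): hands the job in; it is judged then, once.
Trained networks look in a picture, given as the dict that the camera call returned (one of the last four; its "shot" number tells which), for a name from the list of things; names that differ only in an ending like _2 or _b are one class to them, and where a whole thing is asked for, a point or a joint stands for the part that bears it (a point fixed in the world has none). Each returns a list of dicts, best first, with "conf" (0 to 1); they miss things now and then, are a little off and sometimes report something else, mostly with a low value. They report only what shows in the picture. A call takes as long as a camera call. They do not tell look-alikes from the thing itself.
- manip.look_for(picture, label): "position" ([x, y, z] in m, in the coordinates of the camera as it stood for that picture, good to about 4 mm: the middle of the surface that is visible of it).
- manip.silhouettes(picture, label): "pixels" (400x640 bool, what is visible of it).
- manip.tip_of(picture, label): "position" ([x, y, z] in m, in the coordinates of the camera as it stood for that picture, good to about 4 mm: a listed point, or the origin of a listed thing).
The state is a dict: "clock": time; "joint_pos": joint angles; "joint_velocities": joint speeds; "tau": joint torques, N m; "position": TCP position; "ee_rot": TCP orientation; "ft_force": force on the tool from outside, world axes, zero at the start; "torque": the same for the moment, N m; "grip_width": opening from 0.0 (shut) to 1.0 (fully open); "grasp_force": force on a finger pad.
Only numpy, scipy, OpenCV 4.12 (cv2) and the standard library are available. Lean on these libraries where they do the work, as an engineer would, in place of code of your own. Each camera call takes 0.05 s, during which the arm holds its last target. There are 200 camera calls.

## Task

Put the freshly glued charger away to cure on the plywood board: stand the long bar in the board's long outline and the short bar in its short outline, and lay the charger flat on the board midway between the bars, its length pointing from bar to bar. Then bridge the two bars with the brown cover plate, centred and square over the charger, and set the plain pale metal block on the middle of the cover to hold it down. Leave the other things on the bench alone.

Things in the scene. Friction and masses are not known exactly. Their poses are not given: they have to be found in the camera images.
- curing_board: Plywood board, 150 (x) by 96 (y) by 6 mm thick, fixed to the bench, at any yaw. Origin: centre of its underside; x along its long side, z up. Two flush black outlines on its top, lengthwise along y, mere marks: the long one (86 x 26 mm) centred at x = -52 mm, the short one (56 x 26 mm) at x = +52 mm, both y = 0. Bars in place leave 84 mm between them; the charger goes at x = y = 0.
- long_bar_center (a point): The long spacer bar, dark grey metal with small holes, 20 mm wide (x), 80 mm long (y), 32 mm high (z), standing as it must stand on the board; 0.14 kg. The point is its centre, 16 mm above its underside; z up. Either way round will do.
- short_bar_center (a point): The short spacer bar, dark grey metal with small holes, 20 mm wide (x), 50 mm long (y), 32 mm high (z), standing as it must stand on the board; 0.09 kg. The point is its centre, 16 mm above its underside; z up. Either way round will do.
- charger_center (a point): Black plug-in charger, 66 mm long (x, with its metal plug blades), 43 mm wide (y), 22 mm high (z), lying flat on the bench; its box takes x = -33 to +18 mm, the blades stick out to x = +33 mm; 0.045 kg. The point is its centre, half-way up (11 mm above its underside); x along its length towards the blades, z up. Its blades may point to either bar.
- cover_center (a point): Dark brown flat cover plate, 130 mm (x) by 50 mm (y) by 10 mm thick, a flush dark screw head near each end, lying flat on the bench; 0.09 kg. The point is its centre, 5 mm above its underside; x along its length, z up. Across the bars its length runs along the board's x, and its underside is then 38 mm above the bench.
- weight_center (a point): The plain metal setting block, almost white, 40 mm (x) by 50 mm (y) by 30 mm high, no holes; 0.16 kg. The point is its centre, 15 mm above its underside; z up. It may sit on the cover in any direction.
- hex_keys: Bystander: red folding hex key set, 90 by 29 by 20 mm, lying loose on the bench near its front edge; not to be moved. Origin: centre of its underside.
- tape_roll: Bystander: tan roll of tape lying flat, 92 mm across, 19 mm high, lying loose on the bench near its front edge; not to be moved. Origin: centre of its underside.
Not all that is in view belongs to the job. What is shaped like the part that bears short_bar_center but green or purple is not meant.

How it is judged:
By the outcome, as a careful person would: the job done as asked, in the order asked, and still so for the second after the job is handed in, with the robot touching nothing.
It also fails if it takes over 144 s, if anything falls off the work surface, if the arm or the gripper's body presses on something with over 40 N, if the wrist force passes 120 N, or if a joint passes its speed limit or range.

## Working session

There is one attempt and no reset: what is moved stays moved. The work goes in short steps, Python scripts to look and compute and a tool call to move; the robot and the scene stay as the last step left them, time stands still between calls to the robot, and variables do not carry over. Pictures are saved under pics/ and viewed, at most 14 in all, crops included, and the job is handed in when it is done.

Besides the shell and the picture viewer there is one more tool, called after "Request:" as a command line: name --argument value ..., lists and objects as JSON in quotes. move_arm: Moves the arm, as the interface text tells. Its arguments: {"type":"object","properties":{"plan":{"type":"array","items":{"type":"number"}},"squeeze":{"type":"number"}},"required":["plan"]}

```bash
ls; mkdir -p pics; cat > h.py <<'E'
import numpy as np, cv2
from scipy.spatial.transform import Rotation as R
from workcell import manip
def T_tool():
    o=manip.get_obs(); T=np.eye(4); T[:3,:3]=R.from_quat(o["ee_rot"]).as_matrix(); T[:3,3]=o["position"]; return T
def shot(name):
    T=T_tool(); p=manip.camera(name)
    p["T"]=p["cam_to_world"] if name!="wrist" else T@p["mount"]; return p
def save(p,f): cv2.imwrite("pics/"+f,p["color"][:,:,::-1])
def w(p,v): return (np.asarray(p["T"])@np.r_[v,1])[:3]
def ray(p,u,v,z):
    T=np.asarray(p["T"]); d=T[:3,:3]@np.array([(u-p["cx"])/p["fx"],(v-p["cy"])/p["fy"],1]); c=T[:3,3]
    return c+d*(z-c[2])/d[2]
def proj(p,X):
    c=np.linalg.inv(p["T"])@np.r_[X,1]; return c[0]/c[2]*p["fx"]+p["cx"],c[1]/c[2]*p["fy"]+p["cy"]
E
python3 - <<'E'
from h import *
names="curing_board long_bar_center short_bar_center charger_center cover_center weight_center hex_keys tape_roll".split()
print(manip.get_obs())
for c in ["scene","side","wrist"]:
    p=shot(c); save(p,c+"0.png"); print(c,p["fx"],np.round(p["T"],3).tolist())
    for n in names:
        print(n,[(np.round(w(p,d["position"]),3).tolist(),round(d["conf"],2)) for d in manip.tip_of(p,n)])
E
```

```text
pics
{'clock': 0.0, 'joint_pos': array([-1.13857742,  0.33289998, -0.06469336,  1.46095875,  0.02159513,
        1.34989739, -0.08848501]), 'joint_velocities': array([ 0.00030943, -0.0009956 ,  0.00019901, -0.00097533,  0.00168583,
        0.00017029,  0.00117064]), 'tau': array([-1.52797606e-04, -6.25440502e+01,  4.89494484e-02, -3.91602087e+01,
        1.60936976e-02,  9.81323363e-03, -5.67918551e-05]), 'position': array([0.27450263, 0.561348  , 0.40388986]), 'ee_rot': array([ 2.25440244e-01,  9.74256721e-01, -7.21872592e-04, -1.33396769e-04]), 'ft_force': array([ 0.42313138, -0.39207332, -0.87994191]), 'torque': array([ 0.01841264, -0.02209138,  0.01797129]), 'grasp_force': 0.0, 'grip_width': 0.9995266012840893}
scene 419.7938975280625 [[0.209, 0.697, -0.686, 1.235], [0.978, -0.145, 0.151, -0.144], [0.006, -0.702, -0.712, 0.87], [0.0, 0.0, 0.0, 1.0]]
curing_board [([0.549, 0.029, -0.004], 0.74), ([0.37, -0.055, -0.004], 0.6)]
long_bar_center [([0.565, 0.388, 0.014], 0.79), ([0.4, -0.224, 0.014], 0.35)]
short_bar_center [([0.333, -0.377, 0.013], 0.76), ([0.476, -0.299, 0.015], 0.68
[... 489 characters left out ...]
 [([0.376, -0.059, 0.0], 0.44)]
short_bar_center [([0.401, -0.316, 0.011], 0.76), ([0.481, -0.298, 0.018], 0.68), ([0.336, -0.381, 0.018], 0.68), ([0.448, -0.383, 0.018], 0.67), ([0.405, -0.221, 0.017], 0.35)]
charger_center [([0.474, 0.241, 0.006], 0.52)]
cover_center []
weight_center [([0.408, -0.222, 0.019], 0.83)]
hex_keys [([0.39, 0.12, -0.004], 0.49), ([0.404, -0.222, 0.018], 0.38)]
tape_roll [([0.374, -0.057, 0.001], 0.56)]
wrist 320.35693568282545 [[0.44, 0.85, 0.29, 0.2], [0.898, -0.417, -0.14, 0.597], [0.002, 0.322, -0.947, 0.374], [0.0, 0.0, 0.0, 1.0]]
curing_board []
long_bar_center []
short_bar_center []
charger_center []
cover_center []
weight_center []
hex_keys []
tape_roll []
```

View pics/scene0.png

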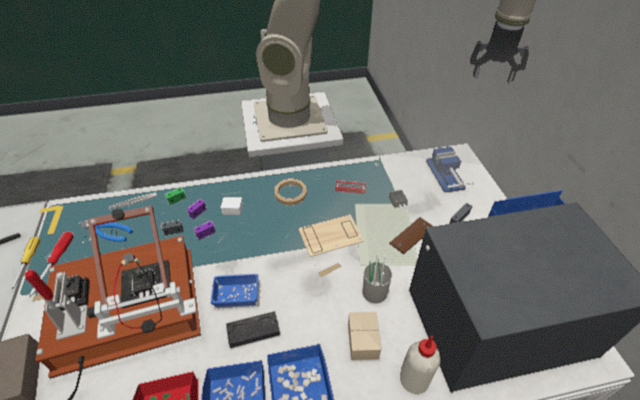

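View pics/side0.png

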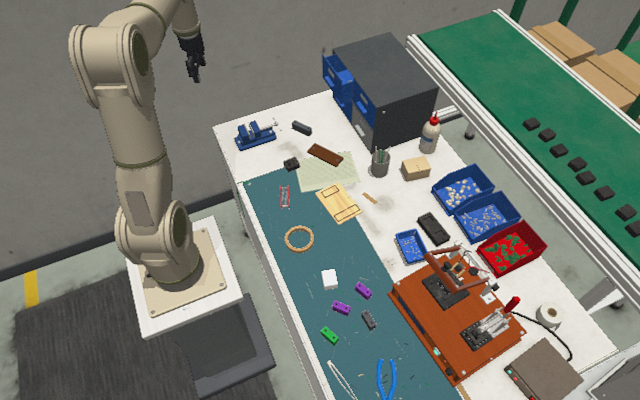

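Scene view: charger about (398,198), cover (410,235), long bar (460,213), board (330,235), weight (231,206). The short dark-grey bar is at (172,227), next to two purple and one green decoy. I'll go for a closer look.

Request:
move_arm --plan '[0,0,0,-0.33,-0.21,0,0.085,0,0,0,-0.33,-0.21,0,0.085,0,0,0,-0.33,-0.21,0,0.085,0,0,0,-0.33,-0.21,0,0.085,0,0,0,-0.33,-0.21,0,0.085,0,0,0,-0.33,-0.21,0,0.085,0,0,0,-0.33,-0.21,0,0.085,0,0,0,-0.33,-0.21,0,0.085]'

```text
clock: 2.35
position: [0.479, 0.2274, 0.4048]
ee_rot: [0.226, 0.974, 0.0, 0.0]
ft_force: [0.1, 0.9, 0.1]
grip_width: 0.997
grasp_force: 0.0
```

```bash
cat >> h.py <<'E'
def outline(p,label,z,best=0,save_as=None):
    "min-area rectangle of silhouette ray-cast to plane z"
    s=manip.silhouettes(p,label); out=[]
    for d in s:
        m=d["pixels"].astype(np.uint8); m=cv2.morphologyEx(m,cv2.MORPH_OPEN,np.ones((3,3)))
        vu=np.argwhere(m)
        if len(vu)<30: continue
        P=np.array([ray(p,u,v,z)[:2] for v,u in vu])
        c,(a,b),th=cv2.minAreaRect((P*1000).astype(np.float32))
        if a<b: a,b,th=b,a,th+90
        out.append((np.round(c,1).tolist(),round(a,1),round(b,1),round((th+90)%180-90,1),round(d["conf"],2),vu.mean(0).round()[::-1].tolist()))
    return out
E
python3 - <<'E'
from h import *
p=shot("wrist"); save(p,"w1.png"); print(manip.get_obs()["position"])
for n,z in [("curing_board",.006),("long_bar_center",.032),("charger_center",.022),("cover_center",.01)]:
    print(n,[(np.round(w(p,d["position"]),3).tolist(),round(d["conf"],2)) for d in manip.tip_of(p,n)]); print(outline(p,n,z))
E
```

```text
[0.47826207 0.2289189  0.4046774 ]
curing_board [([0.369, -0.055, -0.0], 0.67), ([0.551, 0.027, -0.002], 0.66)]
[([548.0, 27.7], 152.6, 98.1, -83.1, 0.57, [211.0, 264.0])]
long_bar_center [([0.567, 0.385, 0.011], 0.71)]
[([558.8, 381.2], 80.6, 36.5, -56.6, 0.58, [478.0, 172.0])]
charger_center [([0.473, 0.245, 0.014], 0.89), ([0.565, 0.383, 0.015], 0.44)]
[([470.4, 242.2], 63.7, 41.6, 3.8, 0.7, [327.0, 151.0])]
cover_center [([0.596, 0.236, 0.004], 0.85), ([0.47, 0.245, 0.016], 0.46)]
[([594.0, 235.9], 130.7, 53.5, -58.8, 0.88, [368.0, 240.0])]
```

View pics/w1.png

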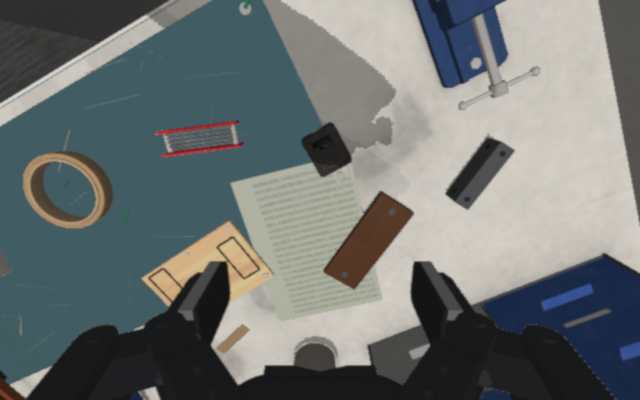

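The wrist view shows the charger at (327,150), cover (368,240), long bar (480,172) and board (210,265), with its outlines at (238,258) and (165,285). Next I'll look at the board from nearer.

Request:
move_arm --plan '[0,0,0,-0.19,-0.15,0,0.085,0,0,0,-0.19,-0.15,0,0.085,0,0,0,-0.19,-0.15,0,0.085,0,0,0,-0.19,-0.15,0.07,0.085,0,0,0,-0.19,-0.15,0.07,0.085,0,0,0,-0.19,-0.15,0.07,0.085,0,0,0,-0.19,-0.15,0.07,0.085]'

```text
clock: 3.68
position: [0.5837, 0.0116, 0.3361]
ee_rot: [0.224, 0.975, 0.001, 0.001]
ft_force: [0.9, 0.6, 0.3]
grip_width: 0.996
grasp_force: 0.0
```

```bash
python3 - <<'E'
from h import *
p=shot("wrist"); save(p,"w2.png"); print(manip.get_obs()["position"])
for n,z in [("curing_board",.006)]:
    print(n,[(np.round(w(p,d["position"]),3).tolist(),round(d["conf"],2)) for d in manip.tip_of(p,n)]); print(outline(p,n,z))
np.save("w2T.npy",p["T"])
E
```

```text
[0.58374206 0.01161883 0.33628292]
curing_board [([0.551, 0.032, -0.002], 0.93)]
[([549.3, 26.2], 149.9, 96.5, -82.6, 0.69, [320.0, 136.0])]
```

View pics/w2.png

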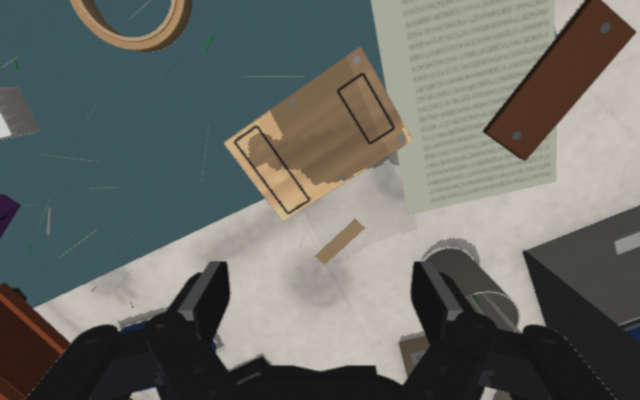

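Wrist view over the board: the long outline is at left, centre about (273,170), on the −y end. The short one is at right, centre about (366,108), on the +y end. So the board's +x points along world +y.

```bash
python3 - <<'E'
from h import *
p=shot("wrist")
L=[(234,136),(257,127),(309,203),(288,214)]; S=[(338,92),(361,74),(394,131),(372,143)]
m=[cv2.minAreaRect(np.float32([ray(p,*c,.006)[:2]*1000 for c in q])) for q in (L,S)]; print(m)
a,b=[np.array(x[0]) for x in m]; print((a+b)/2,np.linalg.norm(b-a),np.degrees(np.arctan2(*(b-a)[::-1])))
# dark line pixels inside board silhouette: fit model pose by line-darkness
g=cv2.cvtColor(p["color"],cv2.COLOR_RGB2GRAY).astype(np.float32)
bl=cv2.GaussianBlur(g,(0,0),6)-cv2.GaussianBlur(g,(0,0),.8)
from scipy.optimize import minimize
from scipy.ndimage import map_coordinates
pts=[]
for cx,l in ((-52,86),(52,56)):
    for t in np.linspace(-.5,.5,60):
        pts+=[(cx-12.5,t*l),(cx+12.5,t*l)]
    for t in np.linspace(-.5,.5,20):
        pts+=[(cx+t*25,-l/2+.5),(cx+t*25,l/2-.5)]
pts=np.array(pts)
def f(q):
    c,s=np.cos(q[2]),np.sin(q[2]); X=pts@np.array([[c,s],[-s,c]])+q[:2]
    uv=np.array([proj(p,np.r_[x/1000,.006]) for x in X])
    return -map_coordinates(bl,uv.T[::-1],order=1).mean()
best=min((minimize(f,[549+i,27+j,np.radians(97.4)],method="Nelder-Mead",options=dict(initial_simplex=[[549+i,27+j,1.70],[551+i,27+j,1.70],[549+i,29+j,1.70],[549+i,27+j,1.72]])) for i in(-1.5,1.5) for j in (-1.5,1.5)),key=lambda r:r.fun)
print(best.x,np.degrees(best.x[2]),best.fun)
E
```

```text
[((556.0222778320312, -25.171470642089844), (91.95719146728516, 24.173826217651367), 5.4990949630737305), ((544.5004272460938, 77.03553009033203), (58.767452239990234, 24.716053009033203), 7.574687480926514)]
[550.26135254  25.93202972] 102.85438269535214 96.43183038991096
[549.51335239  26.49742853   1.70144353] 97.48553335913344 -40.00289535522461
```

```bash
python3 - <<'E'
from h import *
sc=shot("scene"); si=shot("side"); w2=shot("wrist")
for nm,p,px in [("scene",sc,[(495,208),(562,193),(428,230),(412,300)]),("side",si,[(322,50),(360,95),(336,42),(356,116),(379,148)]),("w2",w2,[(525,250),(480,260)])]:
    for c in px: print(nm,c,[np.round(ray(p,*c,z)[:2],2).tolist() for z in (0,.08,.16,.24)])
# helper rows
E
cat >> h.py <<'E'
def goto(xy,z,yaw,n=None):
    "row (turn, shift) in current tool axes to put TCP at xy,z with closing axis y at yaw deg, pointing down"
    T=T_tool(); y=np.radians(yaw); Y=np.array([np.cos(y),np.sin(y),0])
    if Y@T[:3,1]<0: Y=-Y
    Z=np.array([0,0,-1.]); G=np.c_[np.cross(Y,Z),Y,Z]
    r=R.from_matrix(T[:3,:3].T@G).as_rotvec(); d=T[:3,:3].T@(np.r_[xy,z]-T[:3,3])
    print("turn",r.round(4),"deg",round(np.degrees(np.linalg.norm(r)),1),"shift",d.round(4),"dist",round(np.linalg.norm(d),3))
E
python3 - <<'E'
from h import *
goto((.58,.36),.336,33)
E
```

```text
scene (495, 208) [[0.55, 0.5], [0.61, 0.44], [0.68, 0.39], [0.74, 0.33]]
scene (562, 193) [[0.53, 0.73], [0.6, 0.65], [0.66, 0.57], [0.73, 0.49]]
scene (428, 230) [[0.59, 0.29], [0.65, 0.25], [0.71, 0.21], [0.77, 0.17]]
scene (412, 300) [[0.78, 0.17], [0.82, 0.14], [0.86, 0.11], [0.9, 0.08]]
side (322, 50) [[0.84, 0.8], [0.8, 0.7], [0.75, 0.61], [0.71, 0.51]]
side (360, 95) [[0.86, 0.47], [0.81, 0.39], [0.77, 0.31], [0.73, 0.24]]
side (336, 42) [[0.92, 0.83], [0.87, 0.73], [0.82, 0.63], [0.77, 0.53]]
side (356, 116) [[0.79, 0.37], [0.75, 0.3], [0.71, 0.23], [0.67, 0.16]]
side (379, 148) [[0.79, 0.18], [0.75, 0.13], [0.71, 0.07], [0.67, 0.01]]
w2 (525, 250) [[0.75, 0.17], [0.69, 0.14], [0.62, 0.11], [0.56, 0.07]]
w2 (480, 260) [[0.74, 0.13], [0.68, 0.1], [0.62, 0.08], [0.56, 0.06]]
turn [9.000e-04 3.000e-04 5.408e-01] deg 31.0 shift [ 0.1566  0.3129 -0.0006] dist 0.35
```

Request:
move_arm --plan '[0,0,0,0.08,0.06,-0.085,0.085,0,0,0,0.167,0.128,-0.085,0.085,0,0,0.1,0.167,0.128,-0.085,0.085,0,0,0.2,0.167,0.18,-0.085,0.085,0,0,0.54,0.157,0.313,-0.06,0.085,0,0,0.54,0.157,0.313,-0.03,0.085,0,0,0.54,0.157,0.313,0.02,0.085,0,0,0.54,0.157,0.313,0.035,0.085,0,0,0.54,0.157,0.313,0.035,0.085]'

```text
clock: 5.15
position: [0.5793, 0.3601, 0.2971]
ee_rot: [0.477, 0.879, -0.002, -0.001]
ft_force: [-0.6, 0.8, 0.3]
grip_width: 0.996
grasp_force: 0.0
```

```bash
python3 - <<'E'
from h import *
p=shot("wrist"); save(p,"w3.png"); print(manip.get_obs()["position"])
for n,z in [("long_bar_center",.032),("cover_center",.01),("charger_center",.022)]:
    print(n,[(np.round(w(p,d["position"]),3).tolist(),round(d["conf"],2)) for d in manip.tip_of(p,n)]); print(outline(p,n,z))
E
```

```text
[0.57994372 0.35968933 0.29962292]
long_bar_center []
[([565.1, 387.0], 80.3, 20.5, -57.4, 0.82, [325.0, 160.0])]
cover_center [([0.594, 0.237, 0.003], 0.92)]
[([594.5, 238.7], 133.3, 50.5, -58.6, 0.59, [265.0, 298.0])]
charger_center [([0.471, 0.247, 0.01], 0.91)]
[([474.6, 249.3], 65.7, 52.7, 2.8, 0.57, [140.0, 234.0])]
```

View pics/w3.png

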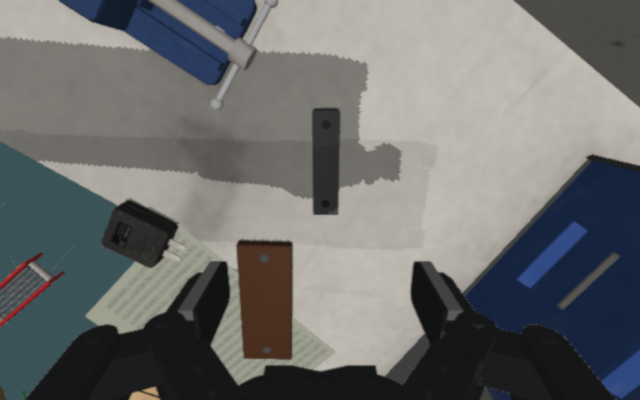

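The long bar stands at (325,160) and measures 80×20 mm at its top plane z=32, so its height checks out. The charger's blades point right in this picture, near (175,245).

```bash
python3 - <<'E'
from h import *
goto((.5651,.3870),.182,32.6)
E
```

```text
turn [ 0.0023 -0.0003  0.0065] deg 0.4 shift [0.0312 0.002  0.1194] dist 0.123
```

Request:
move_arm --plan '[0,0,0.006,0.031,0.002,0.04,0.06,0,0,0.006,0.031,0.002,0.08,0.06,0,0,0.006,0.031,0.002,0.11,0.06,0,0,0.006,0.031,0.002,0.119,0.06,0,0,0.006,0.031,0.002,0.119,0.06,0,0,0.006,0.031,0.002,0.119,0.01,0,0,0.006,0.031,0.002,0.119,0.01,0,0,0.006,0.031,0.002,0.119,0.01,0,0,0.006,0.031,0.002,0.119,0.01,0,0,0.006,0.031,0.002,0.06,0.01,0,0,0.006,0.031,0.002,0.0,0.01,0,0,0.006,0.031,0.002,0.0,0.01]' --squeeze 50

```text
clock: 7.0
position: [0.5661, 0.3875, 0.306]
ee_rot: [0.48, 0.877, 0.005, 0.002]
ft_force: [0.3, -0.7, -1.6]
grip_width: 0.223
grasp_force: 49.8
```

```bash
python3 - <<'E'
from h import *
p=shot("wrist"); save(p,"w4.png"); o=manip.get_obs(); print(o["position"],o["grip_width"]*85.4,o["grasp_force"])
yaw=97.49
c=np.array([.5495,.0265]); u=np.array([np.cos(np.radians(yaw)),np.sin(np.radians(yaw))])
goto(c-.052*u,.25,yaw)
E
```

```text
[0.56528373 0.38710306 0.30242785] 18.792656176769963 49.83621418476105
turn [ 0.0046  0.0021 -1.1316] deg 64.8 shift [-0.3422 -0.2302  0.0511] dist 0.416
```

View pics/w4.png

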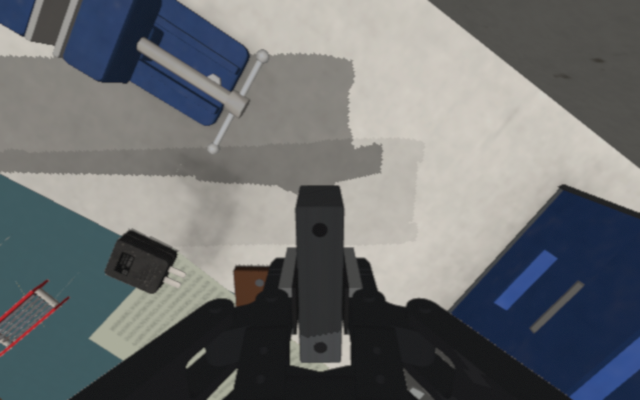

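```bash
python3 - <<'E'
from h import *
p=shot("wrist"); T=T_tool(); zt=T[2,3]-.150
for v in (210,362): print((np.linalg.inv(T)@np.r_[ray(p,320,v,zt),1]).round(4))
E
```

```text
[3.62e-02 9.00e-04 1.50e-01 1.00e+00]
[-4.25e-02  8.00e-04  1.50e-01  1.00e+00]
```

Request:
move_arm --plan '[0,0,-0.15,-0.035,-0.045,-0.038,0.01,0,0,-0.3,-0.07,-0.09,-0.038,0.01,0,0,-0.45,-0.105,-0.135,-0.038,0.01,0,0,-0.6,-0.134,-0.175,-0.038,0.01,0,0,-0.75,-0.18,-0.19,-0.038,0.01,0,0,-0.9,-0.23,-0.2,-0.02,0.01,0,0,-1.05,-0.28,-0.215,0.0,0.01,0,0,-1.131,-0.32,-0.23,0.03,0.01,0,0,-1.131,-0.342,-0.23,0.05,0.01,0,0,-1.131,-0.342,-0.23,0.05,0.01,0,0,-1.131,-0.342,-0.23,0.05,0.01]'

```text
clock: 8.48
position: [0.5553, -0.0243, 0.249]
ee_rot: [-0.065, 0.998, 0.0, -0.001]
ft_force: [-0.4, -1.0, -1.4]
grip_width: 0.222
grasp_force: 49.8
```

```bash
python3 - <<'E'
from h import *
p=shot("wrist"); save(p,"w5.png"); o=manip.get_obs(); print(o["position"],o["grip_width"]*85.4,o["grasp_force"])
yaw=97.49
c=np.array([.5495,.0265]); u=np.array([np.cos(np.radians(yaw)),np.sin(np.radians(yaw))])
goto(c-.052*u,.188,yaw)
E
```

```text
[ 0.55546245 -0.02403178  0.24956215] 18.77126957469233 49.79126036167145
turn [ 0.0006 -0.0006  0.0008] deg 0.1 shift [-0.0007 -0.0012  0.0616] dist 0.062
```

Request:
move_arm --plan '[0,0,0,0.001,-0.001,0.03,0.01,0,0,0,0.001,-0.001,0.05,0.01,0,0,0,0.001,-0.001,0.058,0.01,0,0,0,0.001,-0.001,0.062,0.01,0,0,0,0.001,-0.001,0.062,0.01,0,0,0,0.001,-0.001,0.062,0.04,0,0,0,0.001,-0.001,0.062,0.04,0,0,0,0.001,-0.001,0.062,0.04,0,0,0,0.001,-0.001,0.01,0.04,0,0,0,-0.04,0.03,-0.04,0.085,0,0,0,-0.06,0.03,-0.08,0.085,0,0,0,-0.06,0.03,-0.08,0.085]'

```text
clock: 10.02
position: [0.6133, 0.0133, 0.3337]
ee_rot: [-0.066, 0.998, 0.0, 0.004]
ft_force: [-0.6, -0.3, -1.4]
grip_width: 0.994
grasp_force: 0.0
```

```bash
cat >> h.py <<'E'
from scipy.optimize import minimize
from scipy.ndimage import map_coordinates
def fitboard(p,which,q0=(549.5,26.5,97.49)):
    g=cv2.cvtColor(p["color"],cv2.COLOR_RGB2GRAY).astype(np.float32)
    bl=cv2.GaussianBlur(g,(0,0),6)-cv2.GaussianBlur(g,(0,0),.8); pts=[]
    for cx,l in which:
        for t in np.linspace(-.5,.5,60): pts+=[(cx-12.5,t*l),(cx+12.5,t*l)]
        for t in np.linspace(-.5,.5,20): pts+=[(cx+t*25,-l/2+.5),(cx+t*25,l/2-.5)]
    pts=np.array(pts)
    def f(q):
        c,s=np.cos(q[2]),np.sin(q[2]); X=pts@np.array([[c,s],[-s,c]])+q[:2]
        uv=np.array([proj(p,np.r_[x/1000,.006]) for x in X]); return -map_coordinates(bl,uv.T[::-1],order=1).mean()
    x0=np.array([q0[0],q0[1],np.radians(q0[2])])
    r=minimize(f,x0,method="Nelder-Mead",options=dict(initial_simplex=[x0,x0+[2,0,0],x0+[0,2,0],x0+[0,0,.02]]))
    return r.x[:2].round(1),np.degrees(r.x[2]).round(2),r.fun
E
python3 - <<'E'
from h import *
p=shot("wrist"); save(p,"w6.png"); print(manip.get_obs()["position"])
print(fitboard(p,[(-52,86),(52,56)])); print(fitboard(p,[(52,56)]))
for d in manip.tip_of(p,"long_bar_center"): print(w(p,d["position"]),d["conf"])
print(outline(p,"long_bar_center",.038))
E
```

```text
[0.61207107 0.01261205 0.33113563]
(array([549.6,  26.6]), np.float64(97.65), np.float64(-29.3846435546875))
(array([549.5,  26.5]), np.float64(97.51), np.float64(-33.97685241699219))
[ 0.55736546 -0.02919913  0.01800156] 0.94
[([555.8, -25.0], 79.1, 22.5, 7.9, 0.92, [282.0, 111.0])]
```

View pics/w6.png

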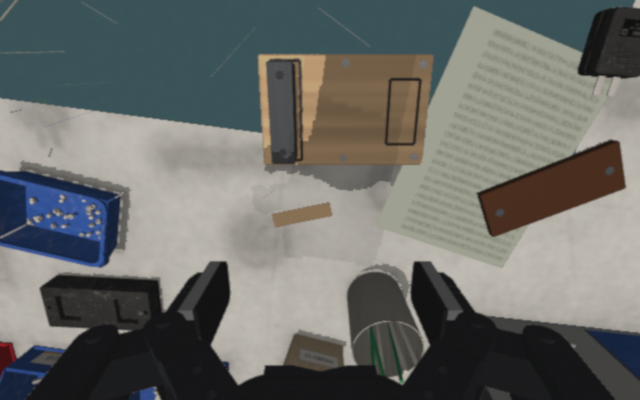

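The long bar sits inside its outline at (282,111), within about 1 mm. Next is the short dark-grey bar.

Request:
move_arm --plan '[0,0,0,0.06,-0.0,-0.06,0.085,0,0,0,0.12,-0.03,-0.08,0.085,0,0,0,0.17,-0.08,-0.09,0.085,0,0,0,0.21,-0.14,-0.09,0.085,0,0,0,0.21,-0.2,-0.09,0.085,0,0,0,0.21,-0.26,-0.09,0.085,0,0,0,0.21,-0.29,-0.09,0.085,0,0,0,0.21,-0.29,-0.09,0.085,0,0,0,0.21,-0.29,-0.09,0.085]'

```text
clock: 11.3
position: [0.4404, -0.3021, 0.4184]
ee_rot: [-0.065, 0.998, 0.001, -0.001]
ft_force: [-0.1, 0.7, -0.2]
grip_width: 0.997
grasp_force: 0.0
```

```bash
python3 - <<'E'
from h import *
p=shot("wrist"); save(p,"w7.png"); print(manip.get_obs()["position"])
for n,z in [("short_bar_center",.032),("weight_center",.03)]:
    for d in manip.tip_of(p,n): print(n,w(p,d["position"]).round(4),round(d["conf"],2),np.round(proj(p,w(p,d["position"]))))
    print(*outline(p,n,z),sep="\n")
E
```

```text
[ 0.44065659 -0.30147551  0.41872636]
short_bar_center [ 0.4505 -0.3842  0.0156] 0.96 [250. 164.]
short_bar_center [ 0.4793 -0.2968  0.0102] 0.85 [320. 195.]
short_bar_center [ 0.3378 -0.3796  0.0151] 0.64 [260.  62.]
short_bar_center [ 0.3936 -0.3177  0.0199] 0.61 [311. 123.]
([472.9, -300.0], 49.2, 28.8, -68.2, 0.93, [318.0, 195.0])
([394.7, -318.8], 50.0, 22.1, -49.3, 0.6, [310.0, 125.0])
([333.4, -375.7], 50.9, 22.5, -65.4, 0.6, [261.0, 56.0])
([447.2, -380.1], 53.3, 25.9, -86.5, 0.59, [251.0, 165.0])
weight_center [ 0.4014 -0.2246  0.0096] 0.75 [389. 139.]
([401.4, -225.8], 55.1, 40.3, 75.5, 0.96, [392.0, 141.0])
```

View pics/w7.png

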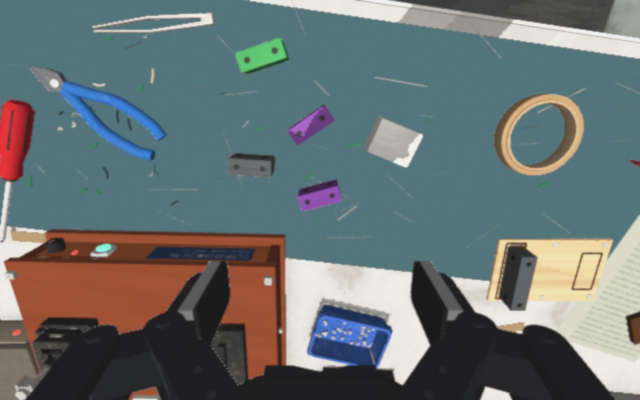

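Wrist view: the grey short bar is at (250,165), with purple ones at (311,124) and (320,195), green at (261,56) and the weight at (393,141). The orange fixture starts at row 235.

```bash
python3 - <<'E'
from h import *
print(manip.get_obs()["joint_pos"].round(2)); goto((.4505,-.384+.02),.33,3.5); goto((.4505,-.384+.02),.33,10)
p=shot("scene")
for c in [(90,217),(155,208),(118,213),(190,290),(158,240)]: print(c,[ray(p,*c,z).round(2)[:2].tolist() for z in (.05,.1,.15,.2,.25)])
E
```

```text
[-0.06  0.12  0.63  1.71 -0.08  1.33  2.29]
turn [ 2.0e-04  8.0e-04 -1.5e+00] deg 85.9 shift [-0.0012 -0.0633  0.0896] dist 0.11
turn [ 8.0000e-04 -1.0000e-04  1.5282e+00] deg 87.6 shift [-0.0012 -0.0633  0.0896] dist 0.11
(90, 217) [[0.4, -0.58], [0.45, -0.55], [0.5, -0.53], [0.55, -0.5], [0.61, -0.47]]
(155, 208) [[0.4, -0.42], [0.45, -0.4], [0.51, -0.38], [0.56, -0.37], [0.61, -0.35]]
(118, 213) [[0.4, -0.51], [0.45, -0.49], [0.5, -0.47], [0.55, -0.44], [0.61, -0.42]]
(190, 290) [[0.68, -0.33], [0.71, -0.31], [0.75, -0.3], [0.78, -0.29], [0.81, -0.28]]
(158, 240) [[0.52, -0.4], [0.56, -0.39], [0.6, -0.37], [0.65, -0.36], [0.69, -0.34]]
```

Request:
move_arm --plan '[0,0,0.18,0,-0.01,0,0.085,0,0,0.36,0,-0.02,0,0.085,0,0,0.54,0,-0.03,0.0,0.085,0,0,0.72,0,-0.04,0.0,0.085,0,0,0.9,0,-0.04,0.03,0.085,0,0,1.08,0,-0.05,0.05,0.085,0,0,1.26,0,-0.063,0.07,0.085,0,0,1.44,0,-0.063,0.09,0.085,0,0,1.62,0.0,-0.063,0.09,0.085,0,0,1.64,0.0,-0.063,0.09,0.085,0,0,1.64,0.0,-0.063,0.09,0.085]'

```text
clock: 12.98
position: [0.4491, -0.3646, 0.3299]
ee_rot: [0.684, 0.73, 0.0, 0.0]
ft_force: [0.6, 0.2, -0.2]
grip_width: 0.996
grasp_force: 0.0
```

```bash
python3 - <<'E'
from h import *
p=shot("wrist"); save(p,"w8.png"); o=manip.get_obs(); print(o["position"],o["joint_pos"].round(2))
n="short_bar_center"
for d in manip.tip_of(p,n): print(n,w(p,d["position"]).round(4),round(d["conf"],2),np.round(proj(p,w(p,d["position"]))))
print(*outline(p,n,.032),sep="\n")
E
```

```text
[ 0.44908568 -0.36473287  0.32998539] [-0.08  0.37  0.85  1.72 -0.3   1.19  0.91]
short_bar_center [ 0.4764 -0.2979  0.0127] 0.84 [356. 112.]
short_bar_center [ 0.3938 -0.3148  0.0198] 0.73 [259. 126.]
short_bar_center [ 0.3379 -0.3793  0.0185] 0.71 [198. 193.]
short_bar_center [ 0.453  -0.3865  0.0215] 0.59 [323. 209.]
([396.6, -316.7], 49.5, 25.3, -49.6, 0.78, [259.0, 129.0])
([450.0, -377.2], 55.5, 19.4, -86.9, 0.77, [320.0, 202.0])
([476.0, -297.7], 50.3, 22.3, -67.8, 0.58, [358.0, 111.0])
([337.4, -373.4], 51.0, 32.3, -66.1, 0.57, [191.0, 190.0])
```

View pics/w8.png

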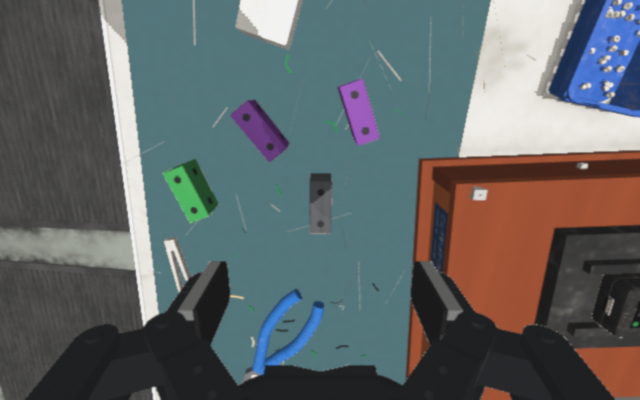

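The grey bar is at (320,204): its top face spans rows 192–234, and the near end face is visible above that. Fixture and pliers are clear of the grasp.

```bash
python3 - <<'E'
from h import *
goto((.4502,-.380),.182,3.1)
E
```

```text
turn [ 0.0006 -0.      0.0091] deg 0.5 shift [-0.0152  0.0002  0.1479] dist 0.149
```

Request:
move_arm --plan '[0,0,0.009,-0.015,0,0.05,0.05,0,0,0.009,-0.015,0,0.1,0.05,0,0,0.009,-0.015,0,0.135,0.05,0,0,0.009,-0.015,0,0.148,0.05,0,0,0.009,-0.015,0,0.148,0.05,0,0,0.009,-0.015,0,0.148,0.01,0,0,0.009,-0.015,0,0.148,0.01,0,0,0.009,-0.015,0,0.148,0.01,0,0,0.009,-0.015,0,0.148,0.01,0,0,0.009,-0.015,0,0.09,0.01,0,0,0.009,-0.015,0,0.03,0.01,0,0,0.009,-0.015,0,0.0,0.01]'

```text
clock: 14.62
position: [0.4498, -0.3805, 0.3336]
ee_rot: [0.689, 0.725, 0.001, 0.002]
ft_force: [0.3, 0.0, -1.1]
grip_width: 0.224
grasp_force: 49.3
```

```bash
python3 - <<'E'
from h import *
p=shot("wrist"); save(p,"w9.png"); o=manip.get_obs(); print(o["position"],o["grip_width"]*85.4,o["grasp_force"])
T=T_tool();yaw=97.49
c=np.array([.5495,.0265]); u=np.array([np.cos(np.radians(yaw)),np.sin(np.radians(yaw))])
goto(c+.052*u,.29,yaw); print(T[:3,:2].round(3).tolist())
g=cv2.cvtColor(p["color"],cv2.COLOR_RGB2GRAY)[:,312:329].mean(1); print(g[200:390:2].round().astype(int).tolist())
E
```

```text
[ 0.45023322 -0.38115617  0.33633995] 18.904727272991767 49.331679940223694
turn [ 0.0083 -0.002   1.4916] deg 85.5 shift [0.454  0.1157 0.0454] dist 0.471
[[-0.051, 0.999], [0.999, 0.051], [-0.004, 0.007]]
[109, 113, 115, 114, 111, 109, 106, 64, 48, 48, 48, 48, 48, 48, 48, 48, 48, 48, 49, 50, 59, 63, 64, 64, 63, 63, 63, 61, 47, 40, 36, 36, 38, 45, 59, 63, 63, 63, 63, 63, 63, 63, 63, 63, 63, 63, 63, 63, 63, 63, 63, 63, 63, 63, 63, 63, 63, 54, 42, 37, 37, 39, 49, 61, 63, 63, 63, 65, 97, 108, 110, 109, 109, 110, 110, 109, 110, 109, 109, 109, 110, 110, 110, 110, 110, 86, 35, 32, 30, 30, 31, 32, 32, 32, 32]
```

View pics/w9.png

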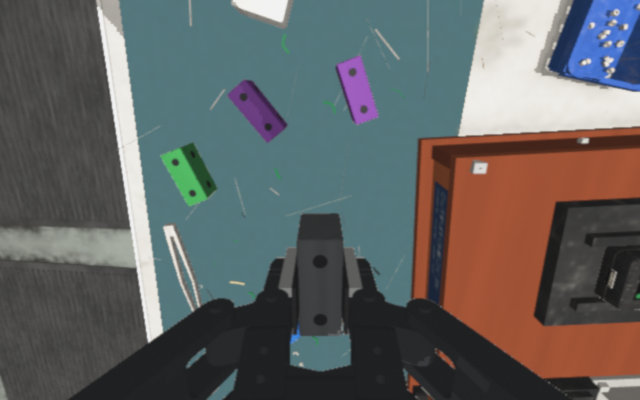

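Request:
move_arm --plan '[0,0,-0.15,0.05,0,0,0.01,0,0,-0.3,0.1,0.01,0,0.01,0,0,-0.45,0.15,0.02,0,0.01,0,0,-0.6,0.2,0.03,0,0.01,0,0,-0.77,0.25,0.045,0,0.01,0,0,-0.94,0.3,0.06,0,0.01,0,0,-1.11,0.35,0.075,0,0.01,0,0,-1.28,0.4,0.095,0.0,0.01,0,0,-1.45,0.44,0.11,0.02,0.01,0,0,-1.6,0.454,0.116,0.045,0.01,0,0,-1.65,0.454,0.116,0.045,0.01,0,0,-1.65,0.454,0.116,0.045,0.01]'

```text
clock: 16.18
position: [0.5421, 0.0795, 0.2848]
ee_rot: [-0.065, 0.998, -0.0, 0.0]
ft_force: [-0.9, -0.6, -1.3]
grip_width: 0.223
grasp_force: 49.2
```

```bash
python3 - <<'E'
from h import *
p=shot("wrist"); T=T_tool(); o=manip.get_obs(); print(o["position"],o["grip_width"]*85.4,o["joint_pos"].round(2))
for v in (239.5,335): print((np.linalg.inv(T)@np.r_[ray(p,320,v,T[2,3]-.15),1]).round(4))
yaw=97.49
c=np.array([.5495,.0265]); u=np.array([np.cos(np.radians(yaw)),np.sin(np.radians(yaw))])
goto(c+.052*u,.188,yaw)
E
```

```text
[0.54213517 0.07926584 0.28507631] 19.30809801645787 [-0.59  0.27  0.42  1.83 -0.13  1.06  1.58]
[ 2.51e-02 -3.00e-04  1.50e-01  1.00e+00]
[-2.33e-02 -3.00e-04  1.50e-01  1.00e+00]
turn [ 0.0001  0.0006 -0.0012] deg 0.1 shift [-0.0004 -0.0013  0.0971] dist 0.097
```

Request:
move_arm --plan '[0,0,0,-0.001,-0.001,0.05,0.01,0,0,0,-0.001,-0.001,0.085,0.01,0,0,0,-0.001,-0.001,0.094,0.01,0,0,0,-0.001,-0.001,0.097,0.01,0,0,0,-0.001,-0.001,0.097,0.01,0,0,0,-0.001,-0.001,0.097,0.04,0,0,0,-0.001,-0.001,0.097,0.04,0,0,0,-0.001,-0.001,0.097,0.04,0,0,0,-0.001,-0.001,0.045,0.04,0,0,0,-0.001,0,-0.02,0.085,0,0,0,-0.045,-0.03,-0.045,0.085,0,0,0,-0.045,-0.03,-0.045,0.085]'

```text
clock: 17.73
position: [0.593, 0.0536, 0.3327]
ee_rot: [-0.064, 0.998, -0.0, 0.003]
ft_force: [-0.5, 0.1, -0.5]
grip_width: 0.998
grasp_force: 0.0
```

```bash
python3 - <<'E'
from h import *
p=shot("wrist"); save(p,"w10.png"); o=manip.get_obs(); print(o["position"])
for n in("long_bar_center","short_bar_center"):
  for d in manip.tip_of(p,n): print(n,w(p,d["position"]).round(4),round(d["conf"],2),np.round(proj(p,w(p,d["position"]))))
  print(*outline(p,n,.038),sep="\n")
goto((.49,.245),.32,93.5)
E
```

```text
[0.59148014 0.05468456 0.33056288]
long_bar_center [ 0.5562 -0.0248  0.0166] 0.65 [237. 131.]
([555.6, -22.6], 78.8, 27.1, 7.1, 0.97, [233.0, 131.0])
([587.2, 215.8], 119.0, 51.5, -58.5, 0.64, [507.0, 203.0])
short_bar_center [0.5452 0.077  0.0237] 0.88 [355. 135.]
([544.5, 77.0], 51.0, 21.9, 7.8, 0.97, [357.0, 135.0])
turn [ 0.0002 -0.0022  0.071 ] deg 4.1 shift [0.0741 0.2002 0.0088] dist 0.214
```

View pics/w10.png

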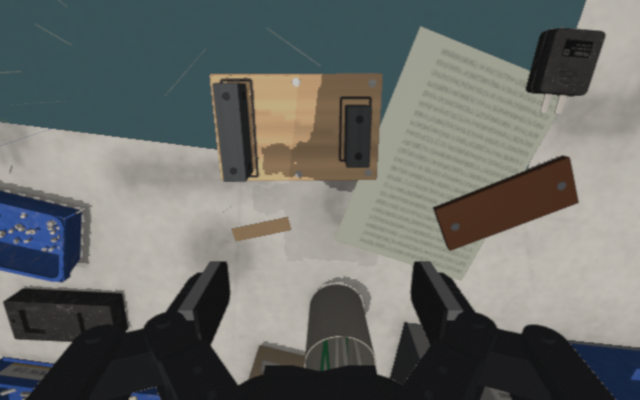

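Both bars sit in their outlines: long at (233,131), short at (357,135), the latter perhaps 1–2 mm along its length. I'll re-measure that from the next view over the charger.

Request:
move_arm --plan '[0,0,0.02,0.04,0.03,-0.01,0.085,0,0,0.04,0.074,0.08,-0.01,0.085,0,0,0.071,0.074,0.14,-0.01,0.085,0,0,0.071,0.074,0.19,0.0,0.085,0,0,0.071,0.074,0.2,0.009,0.085,0,0,0.071,0.074,0.2,0.009,0.085,0,0,0.071,0.074,0.2,0.009,0.085]'

```text
clock: 18.85
position: [0.4915, 0.2427, 0.3208]
ee_rot: [-0.029, 1.0, -0.0, 0.0]
ft_force: [0.3, -0.4, -0.1]
grip_width: 0.995
grasp_force: 0.0
```

```bash
python3 - <<'E'
from h import *
p=shot("wrist"); save(p,"w11.png"); o=manip.get_obs(); print(o["position"])
for n,z in(("long_bar_center",.038),("short_bar_center",.038),("charger_center",.022),("cover_center",.01)):
  for d in manip.tip_of(p,n): print(n,w(p,d["position"]).round(4),round(d["conf"],2),np.round(proj(p,w(p,d["position"]))))
  print(*outline(p,n,z),sep="\n")
print(fitboard(p,[(-52,86),(52,56)]))
E
```

```text
[0.49159162 0.24269575 0.32098286]
long_bar_center [ 0.5591 -0.0262  0.0188] 0.71 [ 30. 242.]
long_bar_center [0.5471 0.0749 0.0222] 0.17 [135. 237.]
([549.7, -11.4], 87.0, 48.8, 7.5, 0.81, [27.0, 241.0])
short_bar_center [0.5455 0.0769 0.025 ] 0.72 [135. 237.]
([538.7, 86.9], 58.8, 37.9, 8.2, 0.95, [137.0, 236.0])
([389.6, 15.0], 54.1, 13.0, -14.5, 0.53, [8.0, 38.0])
charger_center [0.4712 0.2437 0.0112] 0.63 [323. 164.]
([470.6, 241.6], 64.2, 40.3, 2.0, 0.93, [321.0, 160.0])
cover_center [0.5951 0.2357 0.0051] 0.57 [308. 281.]
cover_center [0.3938 0.122  0.001 ] 0.52 [182.  62.]
([593.4, 234.9], 131.4, 54.6, -58.7, 0.81, [309.0, 280.0])
(array([549.1,  26.7]), np.float64(97.81), np.float64(-22.695995330810547))
```

View pics/w11.png

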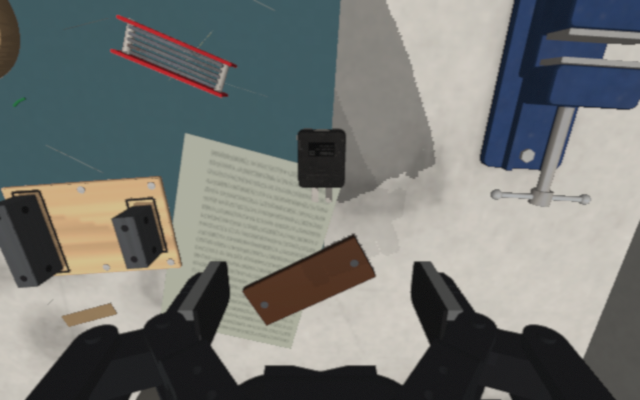

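The charger box spans cols 298–345 and rows 129–188, with the blades pointing down (+x) to about row 200. I'll grasp it across its width, gently.

```bash
python3 - <<'E'
from h import *
p=shot("wrist")
for u,v,z in [(298,160,.022),(345,160,.022),(321,129,.022),(321,129,0),(321,188,.022),(320,200,.011),(330,200,.011),(355,353,0.01)]: print(u,v,ray(p,u,v,z).round(4))
goto((.473,.243),.175,92)
E
```

```text
298 160 [0.4658 0.2238 0.022 ]
345 160 [0.4635 0.2636 0.022 ]
321 129 [0.4388 0.2417 0.022 ]
321 129 [0.4414 0.242  0.    ]
321 188 [0.4895 0.2448 0.022 ]
320 200 [0.5044 0.2448 0.011 ]
330 200 [0.5039 0.254  0.011 ]
355 353 [0.6811 0.2942 0.01  ]
turn [0.0001 0.0001 0.0252] deg 1.4 shift [ 1.820e-02 -1.000e-04  1.458e-01] dist 0.147
```

Request:
move_arm --plan '[0,0,0.025,0.018,0,0.05,0.07,0,0,0.025,0.018,0,0.1,0.07,0,0,0.025,0.018,0,0.135,0.07,0,0,0.025,0.018,0,0.146,0.07,0,0,0.025,0.018,0,0.146,0.07,0,0,0.025,0.018,0,0.146,0.035,0,0,0.025,0.018,0,0.146,0.035,0,0,0.025,0.018,0,0.146,0.035,0,0,0.025,0.018,0,0.146,0.035,0,0,0.025,0.018,0,0.1,0.035,0,0,0.025,0.018,0,0.045,0.035,0,0,0.025,0.018,0,0.045,0.035]' --squeeze 22

```text
clock: 20.85
position: [0.4746, 0.2438, 0.2806]
ee_rot: [-0.017, 1.0, 0.003, 0.003]
ft_force: [0.3, 0.9, -0.9]
grip_width: 0.495
grasp_force: 23.2
```

```bash
python3 - <<'E'
from h import *
p=shot("wrist"); save(p,"w12.png"); o=manip.get_obs(); print(o["position"],o["grip_width"]*85.4,o["grasp_force"])
T=T_tool()
for d in manip.tip_of(p,"charger_center"): print((np.linalg.inv(T)@np.r_[w(p,d["position"]),1]).round(4),d["conf"])
goto((.5495,.0265),.26,7.49)
E
```

```text
[0.47372569 0.24352206 0.27818035] 42.48605241015593 23.166502118110657
[0.0014 0.0037 0.16   1.    ] 0.6
turn [2.3000e-03 1.0000e-04 1.4753e+00] deg 84.5 shift [-0.0686 -0.2194  0.0163] dist 0.23
```

Request:
move_arm --plan '[0,0,0.17,0,-0.01,-0.02,0.035,0,0,0.34,0,-0.03,-0.03,0.035,0,0,0.51,0,-0.06,-0.03,0.035,0,0,0.68,-0.01,-0.09,-0.03,0.035,0,0,0.85,-0.03,-0.12,-0.03,0.035,0,0,1.02,-0.05,-0.15,-0.03,0.035,0,0,1.19,-0.06,-0.18,-0.02,0.035,0,0,1.36,-0.069,-0.21,-0.01,0.035,0,0,1.475,-0.069,-0.219,0.0,0.035,0,0,1.475,-0.069,-0.219,0.016,0.035,0,0,1.475,-0.069,-0.219,0.016,0.035]'

```text
clock: 22.32
position: [0.5489, 0.0276, 0.2577]
ee_rot: [0.658, 0.753, -0.001, -0.001]
ft_force: [0.1, 0.4, 0.0]
grip_width: 0.496
grasp_force: 23.2
```

```bash
python3 - <<'E'
from h import *
p=shot("wrist"); save(p,"w13.png"); o=manip.get_obs(); print(o["position"],o["grip_width"]*85.4)
T=T_tool()
for d in manip.tip_of(p,"charger_center"): print((np.linalg.inv(T)@np.r_[w(p,d["position"]),1]).round(4),d["conf"])
# short bar & board from this view
print(outline(p,"short_bar_center",.038)); 
goto((.5495,.0265),.181,7.49)
E
```

```text
[0.54933872 0.02762427 0.25867548] 42.38320574445261
[-2.000e-04 -4.000e-03  1.628e-01  1.000e+00] 0.91
[([544.7, 80.4], 49.7, 22.9, 7.7, 0.84, [326.0, 143.0])]
turn [ 0.0001 -0.0003  0.0026] deg 0.1 shift [-0.0009 -0.0005  0.0788] dist 0.079
```

View pics/w13.png

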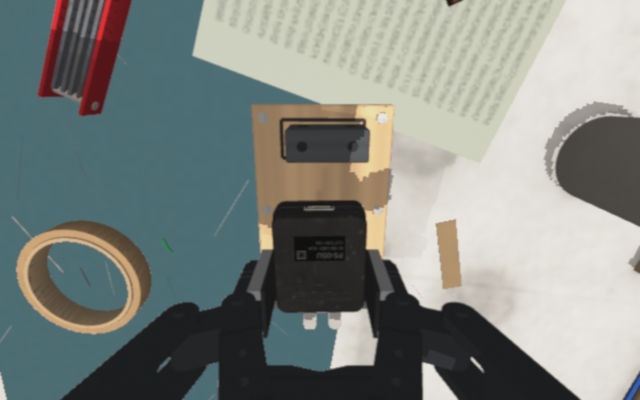

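The charger is held square, blades toward the long bar. The short bar, at (326,143), sits about 2 mm along its length in its outline. After placing the charger I'll recentre it by gripping it end to end.

Request:
move_arm --plan '[0,0,0.002,-0.001,-0.0005,0.04,0.035,0,0,0.002,-0.001,-0.0005,0.065,0.035,0,0,0.002,-0.001,-0.0005,0.075,0.035,0,0,0.002,-0.001,-0.0005,0.079,0.035,0,0,0.002,-0.001,-0.0005,0.079,0.035,0,0,0.002,-0.001,-0.0005,0.079,0.065,0,0,0.002,-0.001,-0.0005,0.079,0.065,0,0,0.002,-0.001,-0.0005,0.079,0.065,0,0,0.002,-0.001,-0.0005,0.04,0.065,0,0,0.002,-0.001,-0.0005,0.01,0.065,0,0,0.002,-0.001,-0.0005,-0.02,0.065,0,0,0.002,-0.001,-0.0005,-0.02,0.065]'

```text
clock: 23.98
position: [0.5502, 0.0256, 0.2819]
ee_rot: [0.66, 0.751, 0.002, 0.001]
ft_force: [-0.6, -0.4, -0.3]
grip_width: 0.761
grasp_force: 0.0
```

```bash
python3 - <<'E'
from h import *
p=shot("wrist"); save(p,"w14.png"); o=manip.get_obs(); print(o["position"],o["grip_width"]*85.4)
for n,z in(("charger_center",.028),("short_bar_center",.038),("long_bar_center",.038)):
  for d in manip.tip_of(p,n): print(n,w(p,d["position"]).round(4),round(d["conf"],2))
  print(*outline(p,n,z),sep="\n")
yaw=97.49
c=np.array([.5495,.0265]); u=np.array([np.cos(np.radians(yaw)),np.sin(np.radians(yaw))])
goto(c+.052*u,.191,7.49)
E
```

```text
[0.54964669 0.02577159 0.28042982] 65.34106660505515
charger_center [0.5502 0.0281 0.0216] 0.58
([549.0, 30.8], 63.8, 40.5, -82.6, 0.68, [318.0, 194.0])
short_bar_center [0.5463 0.0754 0.0241] 0.92
([544.9, 80.1], 49.5, 21.5, 7.3, 0.64, [321.0, 135.0])
long_bar_center [ 0.5582 -0.0274  0.0179] 0.63
([554.8, -17.9], 79.3, 34.4, 7.2, 0.84, [317.0, 266.0])
turn [-0.0013  0.0002 -0.0017] deg 0.1 shift [0.0527 0.0004 0.0879] dist 0.103
```

Request:
move_arm --plan '[0,0,-0.002,0.0525,0.0004,0.0,0.08,0,0,-0.002,0.0525,0.0004,0.03,0.08,0,0,-0.002,0.0525,0.0004,0.07,0.08,0,0,-0.002,0.0525,0.0004,0.09,0.08,0,0,-0.002,0.0525,0.0004,0.09,0.08,0,0,-0.002,0.0525,0.0004,0.09,0.045,0,0,-0.002,0.0525,0.0004,0.09,0.045,0,0,-0.002,0.0525,0.0004,0.09,0.045,0,0,-0.002,0.0525,0.0004,0.09,0.045,0,0,-0.002,0.0525,0.0004,0.09,0.075,0,0,-0.002,0.0525,0.0004,0.09,0.075,0,0,-0.002,0.0525,0.0004,0.05,0.075]'

```text
clock: 25.82
position: [0.5419, 0.0779, 0.228]
ee_rot: [0.659, 0.752, -0.002, -0.001]
ft_force: [0.1, 1.2, 1.1]
grip_width: 0.875
grasp_force: 0.0
```

Request:
move_arm --plan '[0,0,0,0,0,-0.05,0.075,0,0,0,-0.03,0,-0.09,0.085,0,0,0,-0.05,0,-0.09,0.085,0,0,0,-0.05,0,-0.09,0.085]'

```text
clock: 26.32
position: [0.5496, 0.0268, 0.32]
ee_rot: [0.66, 0.751, 0.0, 0.0]
ft_force: [0.6, 0.1, -0.2]
grip_width: 0.992
grasp_force: 0.0
```

```bash
python3 - <<'E'
from h import *
p=shot("wrist"); save(p,"w15.png"); o=manip.get_obs(); print(o["position"],o["grip_width"]*85.4,o["joint_pos"].round(2))
for n,z in(("charger_center",.028),("short_bar_center",.038),("long_bar_center",.038)):
  print(*outline(p,n,z),sep="\n")
print(fitboard(p,[(52,56)]))
goto((.594,.237),.33,32)
E
```

```text
[0.5493949  0.02819233 0.31947405] 84.7035262553161 [-0.72  0.27  0.68  1.8  -0.19  1.14  0.15]
([549.3, 30.5], 65.6, 40.6, -81.3, 0.92, [320.0, 182.0])
([543.4, 79.4], 49.6, 22.8, 7.3, 0.59, [320.0, 130.0])
([554.7, -18.2], 79.4, 33.8, 7.3, 0.69, [319.0, 245.0])
(array([549.3,  26.9]), np.float64(97.33), np.float64(-28.894580841064453))
turn [-1.100e-03 -4.000e-04 -4.261e-01] deg 24.4 shift [ 0.1998  0.0716 -0.011 ] dist 0.213
```

Request:
move_arm --plan '[0,0,-0.1,0.05,-0.02,-0.03,0.085,0,0,-0.2,0.1,-0.034,-0.04,0.085,0,0,-0.32,0.14,-0.034,-0.04,0.085,0,0,-0.426,0.18,-0.01,-0.03,0.085,0,0,-0.426,0.2,0.04,-0.02,0.085,0,0,-0.426,0.2,0.072,-0.011,0.085,0,0,-0.426,0.2,0.072,-0.011,0.085]'

```text
clock: 27.4
position: [0.5955, 0.237, 0.3284]
ee_rot: [0.485, 0.874, -0.002, -0.0]
ft_force: [-0.1, -0.3, 0.3]
grip_width: 0.996
grasp_force: 0.0
```

```bash
python3 - <<'E'
from h import *
p=shot("wrist"); save(p,"w16.png"); o=manip.get_obs(); print(o["position"],o["joint_pos"].round(2))
for d in manip.tip_of(p,"cover_center"): print(w(p,d["position"]).round(4),round(d["conf"],2))
print(*outline(p,"cover_center",.01),sep="\n"); print(*outline(p,"cover_center",.005),sep="\n")
goto((.5945,.237),.172,31.3)
E
```

```text
[0.5948106  0.23657604 0.32921654] [-0.85  0.45  0.54  1.54 -0.24  1.22  0.28]
[0.6003 0.2372 0.0017] 0.81
([595.1, 236.4], 130.6, 51.5, -58.6, 0.58, [320.0, 177.0])
([595.9, 235.2], 132.8, 52.4, -58.6, 0.58, [320.0, 177.0])
turn [ 0.     -0.0006  0.0111] deg 0.6 shift [0.0004 0.0007 0.159 ] dist 0.159
```

View pics/w16.png

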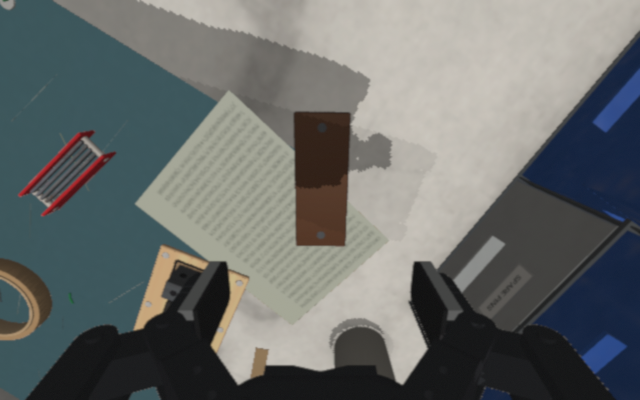

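The cover lies square between the fingers (cols 295–350, rows 112–246), with the cup clear below. I'll grasp it across its 50 mm width.

Request:
move_arm --plan '[0,0,0.011,0,0.001,0.05,0.07,0,0,0.011,0,0.001,0.1,0.07,0,0,0.011,0,0.001,0.14,0.07,0,0,0.011,0,0.001,0.155,0.07,0,0,0.011,0,0.001,0.158,0.07,0,0,0.011,0,0.001,0.158,0.04,0,0,0.011,0,0.001,0.158,0.04,0,0,0.011,0,0.001,0.158,0.04,0,0,0.011,0,0.001,0.158,0.04,0,0,0.011,0,0.001,0.158,0.04]' --squeeze 50

```text
clock: 28.85
position: [0.5965, 0.2368, 0.1749]
ee_rot: [0.49, 0.872, 0.001, 0.001]
ft_force: [-1.9, 0.4, 7.6]
grip_width: 0.562
grasp_force: 52.3
```

```bash
python3 - <<'E'
from h import *
o=manip.get_obs(); print(o["position"],o["grip_width"]*85.4,o["grasp_force"],o["ft_force"])
E
```

```text
[0.5965043  0.23677817 0.17494295] 48.000516103150005 52.26898491382599 [-1.92783227  0.35184861  7.64362185]
```

Request:
move_arm --plan '[0,0,0,0,0,-0.05,0.04,0,0,0,0,0,-0.11,0.04,0,0,0,0,0,-0.17,0.04,0,0,0,0,0,-0.18,0.04]'

```text
clock: 29.35
position: [0.5967, 0.2362, 0.3586]
ee_rot: [0.49, 0.871, 0.004, 0.002]
ft_force: [-0.3, -1.0, -1.6]
grip_width: 0.568
grasp_force: 52.4
```

```bash
python3 - <<'E'
from h import *
p=shot("wrist"); save(p,"w17.png"); o=manip.get_obs(); print(o["position"],o["grip_width"]*85.4,o["grasp_force"])
T=T_tool(); 
s=manip.silhouettes(p,"cover_center")
for d in s:
    vu=np.argwhere(d["pixels"]); print(d["conf"],len(vu),vu.min(0),vu.max(0))
    # relative to tool: raycast to cover top plane
    P=np.array([(np.linalg.inv(T)@np.r_[ray(p,u,v,T[2,3]-.165),1])[:2] for v,u in vu])*1000
    print(cv2.minAreaRect(P.astype(np.float32)),P.min(0),P.max(0))
goto((.5495,.0265),.30,7.49)
E
```

```text
[0.59635365 0.23635412 0.35720615] 48.62360781623011 52.375895977020264
0.62 24443 [133 260] [370 378]
((1.1542587280273438, 0.042018890380859375), (50.22386932373047, 127.78272247314453), 89.97624969482422) [-62.73659978 -25.09167064] [65.0422374  25.14909151]
turn [ 0.0032 -0.001   0.4153] deg 23.8 shift [-0.1553 -0.1488  0.054 ] dist 0.222
```

Request:
move_arm --plan '[0,0,0.05,0.0,-0.05,0,0.04,0,0,0.1,-0.005,-0.1,0,0.04,0,0,0.2,-0.03,-0.14,0,0.04,0,0,0.3,-0.08,-0.15,0,0.04,0,0,0.4,-0.13,-0.149,0.02,0.04,0,0,0.415,-0.155,-0.149,0.04,0.04,0,0,0.415,-0.155,-0.149,0.055,0.04,0,0,0.415,-0.155,-0.149,0.055,0.04]'

```text
clock: 30.45
position: [0.5479, 0.0275, 0.2957]
ee_rot: [0.659, 0.752, -0.002, -0.001]
ft_force: [0.4, -0.3, -0.6]
grip_width: 0.562
grasp_force: 52.4
```

```bash
python3 - <<'E'
from h import *
o=manip.get_obs(); print(o["position"],o["grip_width"]*85.4)
goto((.5495,.0265),.214,7.49)
E
```

```text
[0.54785413 0.02749393 0.29567343] 48.01330250598233
turn [-0.004   0.0003  0.0012] deg 0.2 shift [-0.0012  0.0018  0.0817] dist 0.082
```

```bash
python3 - <<'E'
from h import *
P=[]
for i in range(5): manip.camera("side"); P.append(manip.get_obs()["position"])
P=np.array(P); print(P.round(4), P.mean(0)); m=P.mean(0); T=T_tool()
print(T[:3,:3].T@(np.array([.5495,.0265,.214])-m))
E
```

```text
[[0.5483 0.0277 0.2968]
 [0.5485 0.0278 0.2976]
 [0.5487 0.0277 0.298 ]
 [0.5488 0.0276 0.2983]
 [0.5489 0.0274 0.2983]] [0.5486312  0.02765318 0.29780338]
[-0.00131538  0.0006216   0.08380319]
```

Request:
move_arm --plan '[0,0,0,-0.001,0.0005,0.04,0.04,0,0,0,-0.001,0.0005,0.065,0.04,0,0,0,-0.001,0.0005,0.076,0.04,0,0,0,-0.001,0.0005,0.082,0.04,0,0,0,-0.001,0.0005,0.084,0.04,0,0,0,-0.001,0.0005,0.084,0.04,0,0,0,-0.001,0.0005,0.084,0.04]'

```text
clock: 31.58
position: [0.5497, 0.0257, 0.2142]
ee_rot: [0.659, 0.752, 0.0, 0.0]
ft_force: [-0.1, 1.0, -0.7]
grip_width: 0.563
grasp_force: 52.4
```

```bash
python3 - <<'E'
from h import *
manip.camera("side");manip.camera("side"); o=manip.get_obs(); print(o["position"],o["grip_width"]*85.4,o["ft_force"])
E
```

```text
[0.54959629 0.02573676 0.21404398] 48.274484875902075 [ 0.05531516 -0.79928725 -0.59801933]
```

Request:
move_arm --plan '[0,0,0,0.0007,0,0.001,0.04,0,0,0,0.0007,0,0.002,0.04,0,0,0,0.0007,0,0.002,0.04,0,0,0,0.0007,0,0.002,0.04]'

```text
clock: 32.17
position: [0.5496, 0.0263, 0.2128]
ee_rot: [0.659, 0.752, 0.0, -0.0]
ft_force: [-5.3, -0.8, 15.7]
grip_width: 0.566
grasp_force: 54.1
```

Request:
move_arm --plan '[0,0,0,0,0,-0.0008,0.04,0,0,0,0,0,-0.0008,0.055,0,0,0,0,0,-0.0008,0.07,0,0,0,0,0,-0.0008,0.07,0,0,0,0,0,-0.03,0.07,0,0,0,0,0,-0.07,0.07,0,0,0,-0.01,0,-0.12,0.085,0,0,0,-0.02,0,-0.13,0.085,0,0,0,-0.02,0,-0.13,0.085]'

```text
clock: 33.3
position: [0.552, 0.0058, 0.3418]
ee_rot: [0.66, 0.751, 0.0, 0.0]
ft_force: [-0.6, 0.4, -0.2]
grip_width: 0.994
grasp_force: 0.0
```

```bash
python3 - <<'E'
from h import *
manip.camera("side"); p=shot("wrist"); save(p,"w18.png"); o=manip.get_obs(); print(o["position"],o["joint_pos"].round(2))
for d in manip.tip_of(p,"cover_center"): print(w(p,d["position"]).round(4),round(d["conf"],2))
print(*outline(p,"cover_center",.048),sep="\n")
for n,z in(("curing_board",.006),("short_bar_center",.038),("long_bar_center",.038)): print(n,outline(p,n,z))
goto((.402,-.225),.33,77)
for c in ("scene","side"):
    q=shot(c)
    for d in manip.tip_of(q,"weight_center"): print(c,w(q,d["position"]).round(4),round(d["conf"],2))
E
```

```text
[0.55159577 0.00697108 0.34028766] [-0.75  0.26  0.76  1.78 -0.19  1.18  0.2 ]
[0.5487 0.0288 0.039 ] 0.96
([548.6, 25.9], 128.7, 50.6, -82.5, 0.89, [320.0, 162.0])
curing_board [([548.8, 28.3], 146.6, 96.9, -82.6, 0.75, [320.0, 132.0])]
short_bar_center [([395.1, -259.2], 14.1, 13.5, 7.5, 0.44, [153.0, 395.0])]
long_bar_center [([554.9, -20.4], 79.4, 29.6, 8.3, 0.58, [320.0, 217.0])]
turn [-1.3000e-03 -7.0000e-04 -1.2125e+00] deg 69.5 shift [-0.2103 -0.1789  0.0112] dist 0.276
scene [ 0.4057 -0.2212  0.0114] 0.91
side [ 0.4052 -0.2219  0.0184] 0.59
```

The cover is centred within 1 mm and square. Now the weight.

```bash
python3 - <<'E'
from h import *
goto((.403,-.224),.33,-14.5)
E
```

```text
turn [-2.000e-04  0.000e+00  3.842e-01] deg 22.0 shift [-0.2092 -0.1779  0.0116] dist 0.275
```

Request:
move_arm --plan '[0,0,0.08,-0.045,-0.038,0,0.085,0,0,0.16,-0.09,-0.076,0,0.085,0,0,0.24,-0.135,-0.115,0,0.085,0,0,0.32,-0.18,-0.153,0.0,0.085,0,0,0.384,-0.209,-0.178,0.01,0.085,0,0,0.384,-0.209,-0.178,0.01,0.085,0,0,0.384,-0.209,-0.178,0.01,0.085]'

```text
clock: 34.72
position: [0.4032, -0.2234, 0.3318]
ee_rot: [0.79, 0.613, 0.0, -0.0]
ft_force: [-0.1, 0.6, -0.1]
grip_width: 0.994
grasp_force: 0.0
```

```bash
python3 - <<'E'
from h import *
manip.camera("side"); p=shot("wrist"); save(p,"w19.png"); o=manip.get_obs(); print(o["position"],o["joint_pos"].round(2))
for d in manip.tip_of(p,"weight_center"): print(w(p,d["position"]).round(4),round(d["conf"],2))
T=T_tool()
for z in (.03,):
  print(*outline(p,"weight_center",z),sep="\n")
for d in manip.silhouettes(p,"weight_center")[:1]:
    m=d["pixels"].astype(np.uint8); c=max(cv2.findContours(m,0,2)[0],key=cv2.contourArea); a=cv2.approxPolyDP(c,3,True)[:,0]; print(a.tolist()); print([ray(p,u,v,.03).round(4)[:2].tolist() for u,v in a])
    vu=np.argwhere(m); print([tuple(p["color"][v,u]) for v,u in vu[::200]])
E
```

```text
[ 0.40354409 -0.22293256  0.33181834] [-0.58 -0.02  1.    2.01  0.02  1.14  0.16]
[ 0.4015 -0.2241  0.0096] 0.98
([403.1, -220.0], 55.9, 40.7, 75.6, 0.72, [318.0, 185.0])
[[298, 155], [297, 213], [340, 214], [339, 156]]
[[0.3928, -0.1894], [0.3776, -0.2403], [0.4152, -0.251], [0.4266, -0.199]]
[(np.uint8(92), np.uint8(117), np.uint8(121)), (np.uint8(131), np.uint8(128), np.uint8(124)), (np.uint8(191), np.uint8(187), np.uint8(180)), (np.uint8(174), np.uint8(170), np.uint8(164)), (np.uint8(181), np.uint8(177), np.uint8(171)), (np.uint8(168), np.uint8(165), np.uint8(158)), (np.uint8(176), np.uint8(172), np.uint8(166)), (np.uint8(168), np.uint8(164), np.uint8(158)), (np.uint8(173), np.uint8(169), np.uint8(163)), (np.uint8(171), np.uint8(168), np.uint8(161)), (np.uint8(162), np.uint8(161), np.uint8(155)), (np.uint8(203), np.uint8(200), np.uint8(192)), (np.uint8(240), np.uint8(238), np.uint8(234)), (np.uint8(188), np.uint8(184), np.uint8(177))]
```

```bash
python3 - <<'E'
from h import *
goto((.4024,-.2229),.180,-14.4)
E
```

```text
turn [-0.0001  0.0002 -0.0001] deg 0.0 shift [ 1.000e-04 -9.000e-04  1.517e-01] dist 0.152
```

Request:
move_arm --plan '[0,0,0,0,-0.001,0.05,0.065,0,0,0,0,-0.001,0.1,0.065,0,0,0,0,-0.001,0.14,0.065,0,0,0,0,-0.001,0.151,0.065,0,0,0,0,-0.001,0.151,0.065,0,0,0,0,-0.001,0.151,0.03,0,0,0,0,-0.001,0.151,0.03,0,0,0,0,-0.001,0.151,0.03,0,0,0,0,-0.001,0.151,0.03,0,0,0,0,-0.001,0.1,0.03,0,0,0,0,-0.001,0.05,0.03,0,0,0,0,-0.001,0,0.03]' --squeeze 50

```text
clock: 36.48
position: [0.4016, -0.224, 0.3335]
ee_rot: [0.791, 0.612, 0.0, 0.0]
ft_force: [1.0, 0.4, -0.2]
grip_width: 0.456
grasp_force: 51.8
```

```bash
python3 - <<'E'
from h import *
for i in range(4): p=shot("wrist")
o=manip.get_obs(); print(o["position"],o["grip_width"]*85.4,o["grasp_force"]); T=T_tool()
for d in manip.silhouettes(p,"weight_center")[:1]:
    vu=np.argwhere(d["pixels"]); P=np.array([(np.linalg.inv(T)@np.r_[ray(p,u,v,T[2,3]-.15),1])[:2] for v,u in vu])*1000
    print(P.min(0),P.max(0),d["conf"])
goto((.549,.0262),.30,7.5)
E
```

```text
[ 0.40199746 -0.22356412  0.33246432] 38.754162729391425 52.016111612319946
[-23.74323757 -19.33177883] [36.50113987 20.50773747] 0.68
turn [ 0.0008 -0.0019 -0.3832] deg 22.0 shift [0.2783 0.0804 0.0321] dist 0.291
```

Request:
move_arm --plan '[0,0,-0.06,0.045,0.013,0,0.03,0,0,-0.12,0.09,0.026,0,0.03,0,0,-0.18,0.14,0.04,0,0.03,0,0,-0.26,0.19,0.055,0,0.03,0,0,-0.34,0.24,0.07,0.01,0.03,0,0,-0.383,0.278,0.08,0.02,0.03,0,0,-0.383,0.278,0.08,0.032,0.03,0,0,-0.383,0.278,0.08,0.032,0.03,0,0,-0.383,0.278,0.08,0.032,0.03,0,0,-0.383,0.278,0.08,0.032,0.03]'

```text
clock: 37.98
position: [0.5488, 0.0246, 0.3001]
ee_rot: [0.66, 0.751, 0.0, 0.0]
ft_force: [0.2, -0.4, -2.5]
grip_width: 0.46
grasp_force: 51.9
```

```bash
python3 - <<'E'
from h import *
for i in range(4): p=shot("wrist")
o=manip.get_obs(); print(o["position"],o["grip_width"]*85.4)
print(outline(p,"cover_center",.048))
goto((.549,.0262),.229,7.5)
E
```

```text
[0.54887142 0.02531884 0.30001863] 39.21770529247496
[([544.8, 57.7], 66.7, 49.6, -82.4, 0.93, [320.0, 162.0])]
turn [ 0.0004 -0.0004 -0.001 ] deg 0.1 shift [0.0007 0.0002 0.0709] dist 0.071
```

Request:
move_arm --plan '[0,0,0,0.0007,0,0.04,0.03,0,0,0,0.0007,0,0.06,0.03,0,0,0,0.0007,0,0.068,0.03,0,0,0,0.0007,0,0.0705,0.03,0,0,0,0.0007,0,0.0705,0.03,0,0,0,0.0007,0,0.0705,0.03]'

```text
clock: 38.98
position: [0.5491, 0.0259, 0.2304]
ee_rot: [0.66, 0.751, 0.0, 0.0]
ft_force: [-3.8, -1.5, 5.4]
grip_width: 0.46
grasp_force: 52.8
```

Request:
move_arm --plan '[0,0,0,0,0,0,0.045,0,0,0,0,0,0,0.06,0,0,0,0,0,0,0.06,0,0,0,0,0,-0.03,0.06,0,0,0,0,0,-0.08,0.07,0,0,0,-0.02,0,-0.12,0.085,0,0,0,-0.02,0,-0.12,0.085,0,0,0,-0.02,0,-0.12,0.085]'

```text
clock: 39.98
position: [0.5512, 0.0068, 0.3486]
ee_rot: [0.66, 0.752, -0.0, -0.0]
ft_force: [0.3, -0.0, -0.2]
grip_width: 0.995
grasp_force: 0.0
```

```bash
python3 - <<'E'
from h import *
for i in range(3): p=shot("wrist")
o=manip.get_obs(); print(o["position"],o["ft_force"])
for n,z in (("cover_center",.048),("weight_center",.078)):
  for d in manip.tip_of(p,n)[:2]: print(n,w(p,d["position"]).round(4),round(d["conf"],2))
  print(*outline(p,n,z),sep="\n")
for c in ("scene","side"):
    q=shot(c)
    for n in ("cover_center","weight_center","hex_keys","tape_roll"):
        print(c,n,[(w(q,d["position"]).round(3).tolist(),round(d["conf"],2)) for d in manip.tip_of(q,n)])
E
```

```text
[0.55107942 0.0069799  0.3480317 ] [ 0.3164298   0.71299289 -0.77961193]
([549.0, 26.5], 130.0, 49.9, -82.9, 0.63, [322.0, 151.0])
weight_center [0.5481 0.025  0.0605] 0.86
([548.2, 29.2], 52.7, 39.8, -82.5, 0.7, [321.0, 171.0])
([546.3, 46.7], 103.3, 74.6, -82.5, 0.53, [322.0, 131.0])
scene cover_center [([0.549, 0.028, 0.044], 0.79)]
scene weight_center [([0.55, 0.024, 0.065], 0.72)]
scene hex_keys [([0.388, 0.123, 0.0], 0.84), ([0.372, -0.056, -0.001], 0.42)]
scene tape_roll [([0.369, -0.053, -0.001], 0.61)]
side cover_center [([0.551, 0.028, 0.039], 0.63)]
side weight_center [([0.55, 0.025, 0.07], 0.67), ([0.55, 0.027, 0.015], 0.28)]
side hex_keys [([0.39, 0.117, -0.003], 0.54), ([0.551, 0.026, 0.014], 0.36), ([0.559, -0.024, 0.026], 0.3)]
side tape_roll [([0.375, -0.056, 0.003], 0.87)]
```

Everything stands where it should, and the bystanders haven't moved.

```bash
python3 -c "
from workcell import manip
print(manip.hand_in())"
```

```text
the job is handed in; nothing more can be done
None
```

The job is handed in at about 40 s of robot time: both bars are in their outlines, the charger lies flat between them under the centred cover with the weight on its middle (final camera checks agree to about 2 mm), and the hex keys and tape roll haven't moved.

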